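Reattach the lid of the flask carrier with its hinge pin

TASK

Set the blue lid on the white flask case so that it lies flat and its two hinge knuckles mesh between the case's three, then slide the orange-handled hinge pin endwise through all five knuckles, from either end, until its handle is home against the end knuckle. Let go of both without dropping them, and leave the other things on the bench where they are.

Things in the scene. Friction and masses are not known exactly. Their poses are not given: they have to be found in the camera images.
- case: White open flask case, fixed to the bench, 120 (x) x 130 (y) x 50 mm high, walls 5 mm, rim at z 50; two pink flasks inside, below 30 mm. Origin: centre of its underside. Outside its +x wall, at rim height, three square aluminium knuckles (20 x 20 mm) at y -60..-36, -8..8 and 36..60 mm.
- case_hinge (a point): Middle of the case's hinge line: x 73, y 0, z 50 mm in the case's frame; axes as the case's. The knuckles' square bore, 13 mm wide, runs through along y on this line, open at both ends.
- lid: Loose blue lid, about 250 g, plate 120 (x) x 130 (y) x 6 mm. Origin: centre of the plate's underside, 10 mm above the bench at the start; seated, it is at z 50 mm of the case, axes along the case's. White block handle on top at the centre, 18 (x) x 60 (y) mm, z 6 to 42. Four tapered studs 10 mm long under the corners drop inside the case's walls with 2 mm play.
- lid_hinge (a point): Middle of the lid's hinge line: x 73, y 0, z 0 mm in the lid's frame; meets point case_hinge when seated. The lid's two steel knuckles (20 x 20 mm, z -10 to 10, square bore 13 mm along y) lie on it beyond the plate's +x edge, at y -32..-12 and 12..32 mm, 4 mm clear of the case's knuckles on each side.
- pin: Loose hinge pin, about 100 g, lying level on its handle: orange block 56 (x) x 18 (y) x 30 mm high, to be gripped across y from above; a steel rod 8 mm thick, 130 mm long, leaves its +x face. Origin: centre of the handle's underside; rod axis along x, 15 mm above it, from x 28 to 158 mm. It balances inside the handle, about 12 mm behind the rod.
- pin_tip (a point): Tip of the rod, x 158, y 0, z 15 mm in the pin's frame, tapered over the last 10 mm. With the handle home it stands 70 mm from the middle of the hinge line, 10 mm out of the last knuckle.
- reagent_bottle: Bystander: clear bottle with orange cap, 64 mm across, 150 mm high; origin under its centre.
- glove_box: Bystander: green carton, 110 x 220 x 79 mm high; origin under its centre.
- culture_flask: Bystander: pink culture flask lying flat, body 75 x 42 x 24 mm, orange cap to +x; origin under its centre.
- tip_box: Bystander: yellow box with grey lid, 87 x 122 x 65 mm high; origin under its centre.
There are look-alikes about, which are no part of the job. There is more than one size of the case; the job needs the smallest.

How it is judged:
On the way, in this order (a step that is already met when the one before it is completed fails the run):
1. the lid lies seated on the case, its knuckles between the case's (distance between lid_hinge and case_hinge below 0.005 m and angle between the z axis of lid and the z axis of case, either way round below 0.04 rad and angle between the x axis of lid and the x axis of case, either way round below 0.08 rad), for 0.2 s.
2. the pin has passed through both of the lid's knuckles (all of step 1 and x of pin_tip in the frame of case_hinge between -0.005 and 0.005 m and z of pin_tip in the frame of case_hinge between -0.005 and 0.005 m and angle between the x axis of pin and the y axis of case, either way round below 0.07 rad and ((y of pin_tip in the frame of case_hinge above 0.034 m and y of pin in the frame of case_hinge below -0.05 m) or (y of pin_tip in the frame of case_hinge below -0.034 m and y of pin in the frame of case_hinge above 0.05 m))), for 0.1 s.
At the end, for the whole second after the job is handed in: Lid flat on the case (0.04 rad), the two hinge points within 5 mm; pin on the hinge line (5 mm, 0.07 rad) through all five knuckles from either end, its tip at least 62 mm beyond the middle (handle within 8 mm of the end knuckle); both at rest (all of step 1 and x of pin_tip in the frame of case_hinge between -0.005 and 0.005 m and z of pin_tip in the frame of case_hinge between -0.005 and 0.005 m and angle between the x axis of pin and the y axis of case, either way round below 0.07 rad and ((y of pin_tip in the frame of case_hinge above 0.062 m and y of pin in the frame of case_hinge below -0.05 m) or (y of pin_tip in the frame of case_hinge below -0.062 m and y of pin in the frame of case_hinge above 0.05 m)) and linear speed of each of pin, lid below 0.02 m/s); the robot touches nothing.
It fails at once if a bystander is moved by more than 30 mm (distance of any of reagent_bottle, glove_box, culture_flask, tip_box from where it was at the start of the episode above 0.03 m).
It fails at once if the lid or the pin is dropped: faster than 0.6 m/s out of the fingers (a fall of about 18 mm) ((linear speed of lid above 0.6 m/s and contact force between the fingers and lid below 0.1 N) or (linear speed of pin above 0.6 m/s and contact force between the fingers and pin below 0.1 N)).
It also fails if it takes over 66 s, if anything falls off the work surface, if the arm or the gripper's body presses on something with over 40 N, if the wrist force passes 120 N, or if a joint passes its speed limit or range.

ROBOT

A 6-joint arm with a two-finger parallel gripper is mounted at the origin on the work surface. World frame = base frame: x ahead of the robot, y to its left, z up, the work surface at z = 0. Lengths are in m, angles in rad, forces in N, time in s.
With the tool pointing down it reaches from about 0.275 to 1 m from the base axis. Payload 8.4 kg.
Tool frame: the origin (TCP) lies at the very end of the fingers, on their centre line; the grasp point (between the pads) lies 19 mm behind it; z points along the fingers, y is the line along which they close (so a half turn about z gives the same grasp; the last joint's range is limited). The gripper opens to 85 mm and grips with 20 to 120 N. Pads are 22 mm wide; open, the fingers measure 114 mm over their backs; the gripper's body (76 mm by 85 mm) begins 54 mm behind the grasp point. The pads swing forward as they close: fully open they stand 13 mm farther back than shut.
Start: joints at [1.194, 0.353, 1.633, -0, 1.155, -0.002], TCP at [0.229, 0.582, 0.231] pointing down, gripper open.
Joint ranges: [-2.63, 2.63], [-0.92, 2.1], [0.06, 2.66], [-1.3, 4.44], [0, 2.69], [-3.02, 3.02]. Speed limits (rad/s): [2.22, 2.22, 2.79, 3.14, 3.14, 3.14].

INTERFACE

Orientations are given as a rotation vector (axis times angle).
In Python, from station import ctrl gives the robot as it stands.
- The arm moves only by the tool send_rows, never from a script. Its arguments are lists of equal length, an entry for each row: "delta_pos": the shift along the tool's x, y, z each as a share of 50 cm, from -1 to 1, a list of three; "twist": the turn, a rotation vector about the tool's x, y, z each as a share of 180 degrees, from -1 to 1, a list of three. In form: {"delta_pos": [[tx, ty, tz], ...], "twist": [[ax, ay, az], ...]}. A call has 1 to 12 rows; each row shifts and turns the commanded pose from where the row before left it, along the tool's axes as they then stand; what a row does not reach is not made up. A row lasts 1/12 s, in which the tool goes at most 41.7 mm and 7.16 degrees, less where a joint would pass 70% of its speed; a pose out of reach is approached as far as the arm can. A call with a number of a shift or a turn outside -1 to 1 is refused whole. A call with a gripper value outside its range is refused whole. "claw" is the closure, from 0 (fully open) to 1 (shut), set as the call begins (left out, the last holds). The fingers move at their own pace and stop on an object; "squeeze" is the grip in N (left out, the last holds). Time passes only in rows, so rows that do not move let the fingers close. It gives the time, the measured TCP pose, the force, the opening and the grip force at its end, in the units of the state.
- ctrl.state(): the state, without advancing time (a new reading comes with each control period).
- ctrl.read_camera(name): name is "side" or "top"; returns the picture (400x640x3 uint8, red, green, blue); there is no depth.
- ctrl.camera_info(name): a dict with "mtx" (3x3 intrinsics, pixels), "R" (3x3) and "t" (3): a world point X has camera coordinates R X + t. Camera axes: x right, y down, z forward; pixel columns grow to the right and rows downward; lengths in m; the calibration is good to about 2 mm. A picture is of the moment at which its call begins. camera_info takes no time and is no camera call.
- ctrl.close_job(): hands the job in; it is judged then, once.
The state is a dict: "time_s": time; "q": joint angles; "qd": joint speeds; "tau": joint torques, N m; "position": TCP position; "eef_rot": TCP orientation; "force": force on the tool from outside, world axes, zero at the start; "torque": the same for the moment, N m; "gripper_width": opening from 0.0 (shut) to 1.0 (fully open); "finger_force": force on a finger pad.
Only numpy, scipy, OpenCV 4.12 (cv2) and the standard library are available. Lean on these libraries where they do the work, as an engineer would, in place of code of your own. Each camera call takes 0.05 s, during which the arm holds its last target. There are 200 camera calls.

## Working session

There is one attempt and no reset: what is moved stays moved. The work goes in short steps, Python scripts to look and compute and a tool call to move; the robot and the scene stay as the last step left them, time stands still between calls to the robot, and variables do not carry over. Pictures are saved under pics/ and viewed, at most 10 in all, crops included, and the job is handed in when it is done.

Besides the shell and the picture viewer there is one more tool, called by a JSON object that holds its "name" and its "arguments". send_rows: Moves the arm, as the interface text tells. Its arguments: {"type":"object","properties":{"delta_pos":{"type":"array","items":{"type":"array","items":{"type":"number"}}},"twist":{"type":"array","items":{"type":"array","items":{"type":"number"}}},"claw":{"type":"number"},"squeeze":{"type":"number"}},"required":["delta_pos","twist"]}

```bash
ls && mkdir -p pics
python3 - <<'E'
from station import ctrl
import cv2
for n in("top","side"):
    cv2.imwrite(f"pics/{n}0.png",ctrl.read_camera(n)[:,:,::-1]); i=ctrl.camera_info(n); print(n,i)
print(ctrl.state())
E
```

```text
pics
top {'mtx': array([[378.46127557,   0.        , 316.6845922 ],
       [  0.        , 378.46127557, 200.31170462],
       [  0.        ,   0.        ,   1.        ]]), 'R': array([[ 0.00914657, -0.999736  , -0.02107754],
       [-0.99613187, -0.00726735, -0.08756983],
       [ 0.08739353,  0.02179698, -0.99593537]]), 't': array([0.06721555, 0.49910389, 1.02461777])}
side {'mtx': array([[451.07027398,   0.        , 317.07151407],
       [  0.        , 451.07027398, 200.16098286],
       [  0.        ,   0.        ,   1.        ]]), 'R': array([[ 0.96479016, -0.26230577, -0.0193811 ],
       [-0.17474208, -0.58415741, -0.79260667],
       [ 0.19658369,  0.76808581, -0.60942517]]), 't': array([-0.48743862,  0.18026231,  1.24135622])}
{'time_s': 0.1, 'q': array([ 1.19355679e+00,  3.53575867e-01,  1.63404007e+00,  1.78080666e-05,
        1.15519796e+00, -2.41776038e-03]), 'qd': array([ 0.00185571, -0.00082817, -0.00373572,  0.00036409, -0.00042113,
       -0.00012139]), 'tau': array([-1.25630420e-03, -6.06360126e+01, -3.42820036e+01,  8.34544721e-06,
        4.00143894e-03, -1.93798496e-05]), 'position': array([0.22866902, 0.5812204 , 0.23064707]), 'eef_rot': array([-5.85293271e-01, -3.08633834e+00,  1.87888078e-03]), 'force': array([0.08588075, 0.08129733, 0.0864598 ]), 'torque': array([ 0.03821987,  0.03295652, -0.01912091]), 'finger_force': 0.0, 'gripper_width': 1.0008879294934425}
```

View pics/top0.png

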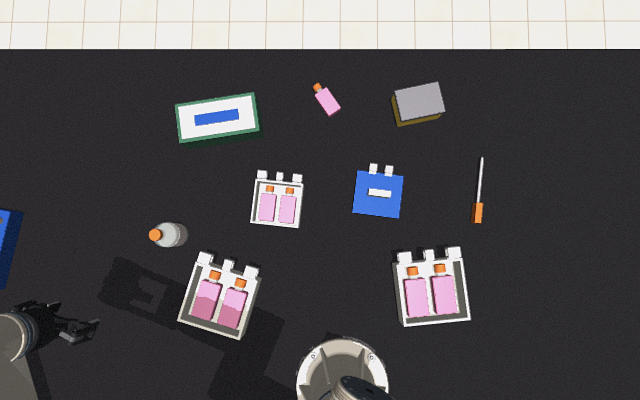

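View pics/side0.png

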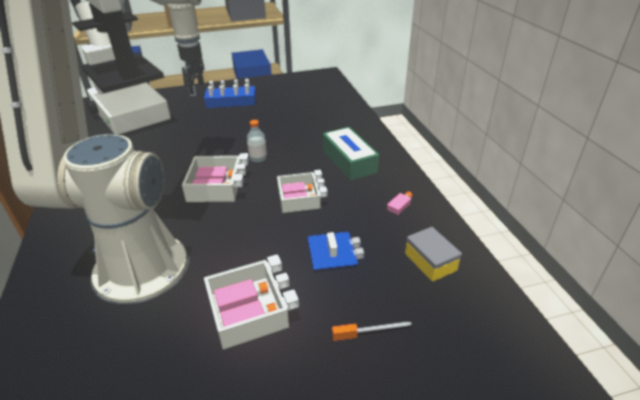

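Candidates in the top view are three white cases: (277,202) small, about 50 px wide, and (220,300) and (432,290), both about 70 px wide. There is one blue lid at (378,192) and one orange-handled pin at (478,190). The blue boxes at the edges (5,245 in top, 230,95 in side) are not lids. I choose the smallest case, (277,202), and check it in a close crop.

Run:
```python
import cv2,numpy as np
t=cv2.imread("pics/top0.png")
a=cv2.resize(t[160:235,245:310],None,fx=6,fy=6,interpolation=cv2.INTER_CUBIC)
b=cv2.resize(t[160:235,345:410],None,fx=6,fy=6,interpolation=cv2.INTER_CUBIC)
cv2.imwrite("pics/c1.png",np.hstack([a,b]))
```

```text
(no output)
```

View pics/c1.png

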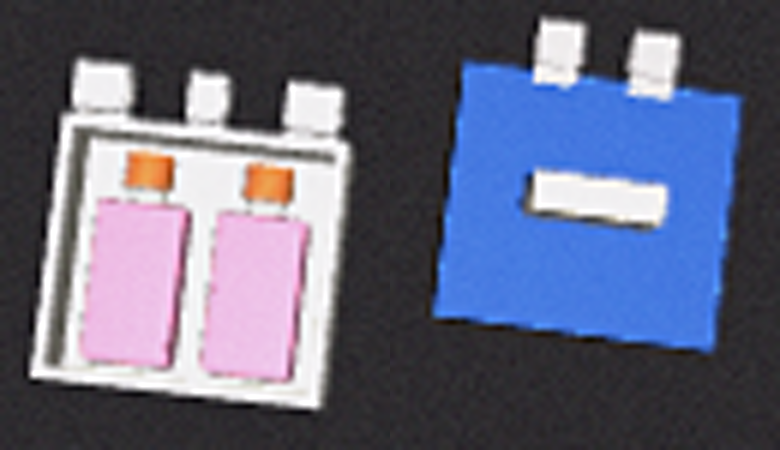

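```bash
cat > fit.py <<'E'
import cv2,numpy as np,itertools
from scipy.optimize import minimize
def box(x0,x1,y0,y1,z0,z1): return np.array(list(itertools.product((x0,x1),(y0,y1),(z0,z1))))/1e3
kn=lambda ys,z:[box(63,83,a,b,z-10,z+10) for a,b in ys]
CASE=[box(-60,60,-65,65,0,50)]+kn([(-60,-36),(-8,8),(36,60)],50)
LID=[box(-60,60,-65,65,0,6),box(-9,9,-30,30,6,42),box(55,63,-32,-12,0,6),box(55,63,12,32,0,6)]+kn([(-32,-12),(12,32)],0)
PIN=[box(-28,28,-9,9,0,30),box(28,150,-4,4,11,19),box(150,158,-3,3,12,18)]
def proj(P,i):
    c=P@i["R"].T+i["t"]; u=c@i["mtx"].T; return u[:,:2]/u[:,2:]
def pose(p,P,z): # p=x,y,yaw
    c,s=np.cos(p[2]),np.sin(p[2]); return P@np.array([[c,s,0],[-s,c,0],[0,0,1]])+[p[0],p[1],z]
S=8
def render(p,M,z,i,r):
    m=np.zeros(((r[3]-r[1])*S,(r[2]-r[0])*S),np.uint8)
    for b in M:
        q=(proj(pose(p,b,z),i)-r[:2]+.5)*S-.5
        cv2.fillConvexPoly(m,cv2.convexHull(np.round(q*16).astype(np.int32)),255,shift=4)
    return cv2.GaussianBlur(cv2.resize(m,(r[2]-r[0],r[3]-r[1]),interpolation=cv2.INTER_AREA).astype(float)/255,(0,0),.7)
def fg(img,r,lo=45,hi=150):
    v=img[r[1]:r[3],r[0]:r[2]].max(2).astype(float)
    return cv2.GaussianBlur(np.clip((v-lo)/(hi-lo),0,1),(0,0),.5)
def fit(p0,M,z,views): # views: (img,info,roi,lo,hi)
    F=[(fg(v[0],v[2],*v[3:]),v[1],v[2]) for v in views]
    f=lambda p:sum(((render(p,M,z,i,r)-t)**2).sum() for t,i,r in F)
    p0=np.array(p0); best=None
    for d in (.012,.004):
        o=minimize(f,p0,method="Nelder-Mead",options=dict(initial_simplex=[p0]+[p0+np.array(e) for e in ([d,0,0],[0,d,0],[0,0,d*8])],xatol=1e-5,fatol=1e-3)); p0=o.x
    return o.x,o.fun
def unproj(u,v,z,i):
    d=i["R"].T@np.linalg.solve(i["mtx"],[u,v,1.]); c=-i["R"].T@i["t"]; return c+d*(z-c[2])/d[2]
E
python3 - <<'E'
from fit import *; from station import ctrl
T,Sd=cv2.imread("pics/top0.png"),cv2.imread("pics/side0.png")
ti,si=ctrl.camera_info("top"),ctrl.camera_info("side")
for n,M,z,uv,rt,rs in (("case",CASE,0,(277,202,.05),(240,160,315,240),(268,160,335,220)),("lid",LID,.010,(378,194,.01),(342,152,415,230),(300,222,372,278)),("pin",PIN,0,(478,213,.015),(460,145,500,235),(322,312,422,346))):
    p0=unproj(*uv,ti); p0=[p0[0],p0[1],-.1]
    if n=="pin":p0[2]=-.05
    vt=(T,ti,rt,45,130 if n=='pin' else 170);vs=(Sd,si,rs,45,130 if n=='pin' else 150)
    for k,v in (("top",[vt]),("side",[vs]),("both",[vt,vs])):
        p,e=fit(p0,M,z,v); print(n,k,p.round(4),round(e,1))
    for v in(vt,vs):
        t=fg(v[0],v[2],*v[3:]);m=render(p,M,z,v[1],v[2])
        cv2.imwrite(f"pics/ov_{n}_{v[0] is T}.png",cv2.resize((np.dstack([t,m,m*0])*255).astype(np.uint8),None,fx=4,fy=4))
ims=[cv2.imread(f"pics/ov_{n}_{b}.png") for n in("case","lid","pin") for b in(True,False)]
ims=[cv2.resize(i,(265,int(i.shape[0]*265/i.shape[1])))[:290] for i in ims]
ims=[cv2.copyMakeBorder(i,0,290-i.shape[0],0,0,cv2.BORDER_CONSTANT) for i in ims]
cv2.imwrite("pics/ov.png",np.vstack([np.hstack(ims[::2]),np.hstack(ims[1::2])]))
E
```

```text
case top [ 0.4891  0.1807 -0.1014] 47.3
case side [ 0.4902  0.1778 -0.0674] 125.0
case both [ 0.4895  0.1803 -0.0954] 184.1
lid top [ 0.5191 -0.0981 -0.1255] 14.4
lid side [ 0.5198 -0.0994 -0.1176] 119.3
lid both [ 0.5192 -0.0983 -0.1241] 136.3
pin top [ 0.4686 -0.3703 -0.1164] 27.2
pin side [ 0.4701 -0.3704 -0.1255] 73.7
pin both [ 0.4695 -0.3702 -0.1221] 103.6
```

View pics/ov.png

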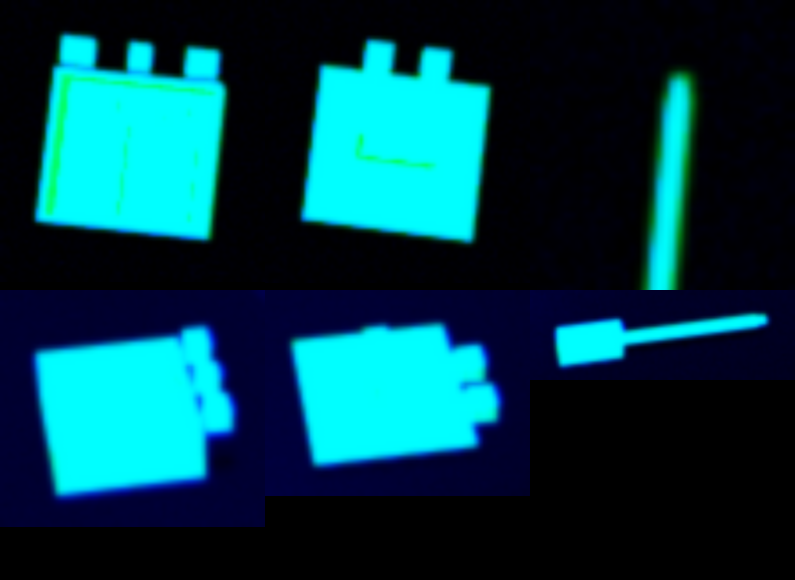

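The overlay shows both cameras agreeing with the model to about 2 mm: case yaw -0.10, lid yaw -0.12, pin yaw -0.12, and the sizes match the small case. Next is a planning helper, then the reach for the lid.

```bash
cat > plan.py <<'E'
import sys,numpy as np
from scipy.spatial.transform import Rotation as R
from station import ctrl
def plan(x,y,z,phi,nr=12,nt=12):
    s=ctrl.state(); A=R.from_rotvec(s["eef_rot"]); Y=[np.cos(phi),np.sin(phi),0]; Z=[0,0,-1]
    B=R.from_matrix(np.column_stack([np.cross(Y,Z),Y,Z])); d=np.array([x,y,z])-s["position"]
    tw=(A.inv()*B).as_rotvec()/np.pi
    np.set_printoptions(suppress=True)
    print("t",s["time_s"],"pos",s["position"].round(4),"F",s["force"].round(1),"w",round(s["gripper_width"],3),"ff",s["finger_force"])
    print("twist total",tw.round(5),"/row",(tw/nr).round(4)); print("delta after turn total",(B.inv().apply(d)/.5).round(4),"/row",(B.inv().apply(d)/.5/nt).round(4))
    print("delta before turn total",(A.inv().apply(d)/.5).round(4))
if __name__=="__main__":
    a=list(map(float,sys.argv[1:])); plan(*a)
E
python3 plan.py .5192 -.0983 .13 -.1245 12 24
```

```text
t 0.1 pos [0.2287 0.5812 0.2306] F [0.1 0.1 0.1] w 1.001 ff 0.0
twist total [-0.00033  0.00025  0.42032] /row [-0.     0.     0.035]
delta after turn total [-1.2764  0.7453  0.2013] /row [-0.0532  0.0311  0.0084]
delta before turn total [-1.0383 -1.0517  0.2026]
```

{"name": "send_rows", "arguments": {"delta_pos": [[0,0,0],[0,0,0],[0,0,0],[0,0,0],[0,0,0],[0,0,0],[0,0,0],[0,0,0],[0,0,0],[0,0,0],[0,0,0],[0,0,0]], "twist": [[0,0,0.035],[0,0,0.035],[0,0,0.035],[0,0,0.035],[0,0,0.035],[0,0,0.035],[0,0,0.035],[0,0,0.035],[0,0,0.035],[0,0,0.035],[0,0,0.035],[0,0,0.035]], "claw": 0.2, "squeeze": 60}}

```text
time_s: 1.1
position: [0.2287, 0.5814, 0.2308]
eef_rot: [2.36, 2.074, -0.001]
force: [-1.4, -0.1, -0.3]
gripper_width: 0.797
finger_force: 0.0
```

{"name": "send_rows", "arguments": {"delta_pos": [[-0.053,0.031,0],[-0.053,0.031,0],[-0.053,0.031,0],[-0.053,0.031,0],[-0.053,0.031,0],[-0.053,0.031,0],[-0.053,0.031,0],[-0.053,0.031,0],[-0.053,0.031,0],[-0.053,0.031,0],[-0.053,0.031,0],[-0.053,0.031,0]], "twist": [[0,0,0],[0,0,0],[0,0,0],[0,0,0],[0,0,0],[0,0,0],[0,0,0],[0,0,0],[0,0,0],[0,0,0],[0,0,0],[0,0,0]]}}

```text
time_s: 2.1
position: [0.3743, 0.2416, 0.2311]
eef_rot: [-2.354, -2.08, 0.0]
force: [-0.2, 1.0, -0.4]
gripper_width: 0.8
finger_force: 0.0
```

{"name": "send_rows", "arguments": {"delta_pos": [[-0.053,0.031,0.016],[-0.053,0.031,0.016],[-0.053,0.031,0.016],[-0.053,0.031,0.016],[-0.053,0.031,0.016],[-0.053,0.031,0.016],[-0.053,0.031,0.016],[-0.053,0.031,0.016],[-0.053,0.031,0.016],[-0.053,0.031,0.016],[-0.053,0.031,0.016],[-0.053,0.031,0.016]], "twist": [[0,0,0],[0,0,0],[0,0,0],[0,0,0],[0,0,0],[0,0,0],[0,0,0],[0,0,0],[0,0,0],[0,0,0],[0,0,0],[0,0,0]]}}

```text
time_s: 3.1
position: [0.5198, -0.0969, 0.1346]
eef_rot: [-2.354, -2.08, 0.0]
force: [0.2, -0.2, -0.6]
gripper_width: 0.8
finger_force: 0.0
```

```bash
python3 plan.py .5192 -.0983 .023 -.1245 1 12
```

```text
t 3.1 pos [ 0.5198 -0.0969  0.1346] F [ 0.2 -0.2 -0.6] w 0.8 ff 0.0
twist total [-0.00015 -0.00003  0.00025] /row [-0.0002 -0.      0.0003]
delta after turn total [-0.0029 -0.0008  0.2233] /row [-0.0002 -0.0001  0.0186]
delta before turn total [-0.0029 -0.0007  0.2233]
```

{"name": "send_rows", "arguments": {"delta_pos": [[-0.001,0,0.02],[0,0,0.02],[0,0,0.02],[0,0,0.02],[0,0,0.02],[0,0,0.02],[0,0,0.02],[0,0,0.02],[0,0,0.02],[0,0,0.02],[0,0,0.0175],[0,0,0]], "twist": [[0,0,0],[0,0,0],[0,0,0],[0,0,0],[0,0,0],[0,0,0],[0,0,0],[0,0,0],[0,0,0],[0,0,0],[0,0,0],[0,0,0]]}}

```text
time_s: 4.1
position: [0.5185, -0.0957, 0.0247]
eef_rot: [-2.353, -2.079, 0.002]
force: [0.3, 0.5, -0.6]
gripper_width: 0.798
finger_force: 0.0
```

{"name": "send_rows", "arguments": {"delta_pos": [[0,0,0],[0,0,0],[0,0,0],[0,0,0],[0,0,0],[0,0,0],[0,0,0],[0,0,0]], "twist": [[0,0,0],[0,0,0],[0,0,0],[0,0,0],[0,0,0],[0,0,0],[0,0,0],[0,0,0]], "claw": 1}}

```text
time_s: 4.77
position: [0.52, -0.0959, 0.0272]
eef_rot: [2.354, 2.08, 0.001]
force: [-0.7, -0.1, 6.5]
gripper_width: 0.2
finger_force: 59.2
```

{"name": "send_rows", "arguments": {"delta_pos": [[0,0,-0.01],[0,0,-0.02],[0,0,-0.02],[0,0,-0.02],[0,0,-0.02],[0,0,-0.02],[0,0,-0.02],[0,0,-0.02],[0,0,-0.02],[0,0,-0.02],[0,0,-0.02],[0,0,0]], "twist": [[0,0,0],[0,0,0],[0,0,0],[0,0,0],[0,0,0],[0,0,0],[0,0,0],[0,0,0],[0,0,0],[0,0,0],[0,0,0],[0,0,0]]}}

```text
time_s: 5.77
position: [0.5208, -0.0961, 0.1337]
eef_rot: [2.352, 2.079, 0.003]
force: [0.9, -0.3, -1.9]
gripper_width: 0.199
finger_force: 58.8
```

```bash
python3 plan.py .4893 .1805 .125 -.1 2 14
```

```text
t 5.7667 pos [ 0.5208 -0.0961  0.1337] F [ 0.9 -0.3 -1.9] w 0.199 ff 58.78599286079407
twist total [ 0.00095  0.00007 -0.00746] /row [ 0.0005  0.     -0.0037]
delta after turn total [ 0.5441 -0.1179  0.0174] /row [ 0.0389 -0.0084  0.0012]
delta before turn total [ 0.5412 -0.1306  0.0169]
```

{"name": "send_rows", "arguments": {"delta_pos": [[0,0,0],[0,0,0],[0.02,-0.005,0],[0.04,-0.008,0],[0.04,-0.008,0],[0.04,-0.008,0],[0.04,-0.008,0],[0.04,-0.008,0],[0.04,-0.008,0],[0.04,-0.008,0],[0.04,-0.008,0],[0.04,-0.008,0]], "twist": [[0,0,-0.0037],[0,0,-0.0037],[0,0,0],[0,0,0],[0,0,0],[0,0,0],[0,0,0],[0,0,0],[0,0,0],[0,0,0],[0,0,0],[0,0,0]]}}

```text
time_s: 6.77
position: [0.4993, 0.0985, 0.1309]
eef_rot: [-2.329, -2.107, 0.002]
force: [-0.4, -0.6, -2.9]
gripper_width: 0.201
finger_force: 58.7
```

{"name": "send_rows", "arguments": {"delta_pos": [[0.04,-0.008,0],[0.04,-0.008,0.004],[0.04,-0.008,0.008],[0.04,-0.008,0.01],[0.008,-0.003,0.01],[0,0,0.01],[0,0,0.01],[0,0,0],[0,0,0],[0,0,0]], "twist": [[0,0,0],[0,0,0],[0,0,0],[0,0,0],[0,0,0],[0,0,0],[0,0,0],[0,0,0],[0,0,0],[0,0,0]]}}

```text
time_s: 7.6
position: [0.4914, 0.1817, 0.1056]
eef_rot: [2.331, 2.106, -0.0]
force: [-0.2, 0.1, -2.9]
gripper_width: 0.201
finger_force: 58.7
```

```bash
python3 - <<'E'
from fit import *; from station import ctrl
T=ctrl.read_camera("top")[:,:,::-1];S_=ctrl.read_camera("side")[:,:,::-1]
cv2.imwrite("pics/h1.png",np.hstack([cv2.resize(T[140:260,220:340],(395,395),interpolation=2),cv2.resize(S_[110:230,240:360],(395,395),interpolation=2)]))
cv2.imwrite("pics/hT.png",T);cv2.imwrite("pics/hS.png",S_)
E
python3 plan.py .4895 .183 .105 -.1 1 1
```

```text
t 7.7 pos [0.4916 0.1819 0.1058] F [ 1.1 -0.3 -3.2] w 0.196 ff 58.717716336250305
twist total [ 0.00014 -0.00006 -0.00038] /row [ 0.0001 -0.0001 -0.0004]
delta after turn total [ 0.0018 -0.0044  0.0016] /row [ 0.0018 -0.0044  0.0016]
delta before turn total [ 0.0018 -0.0044  0.0016]
```

View pics/h1.png

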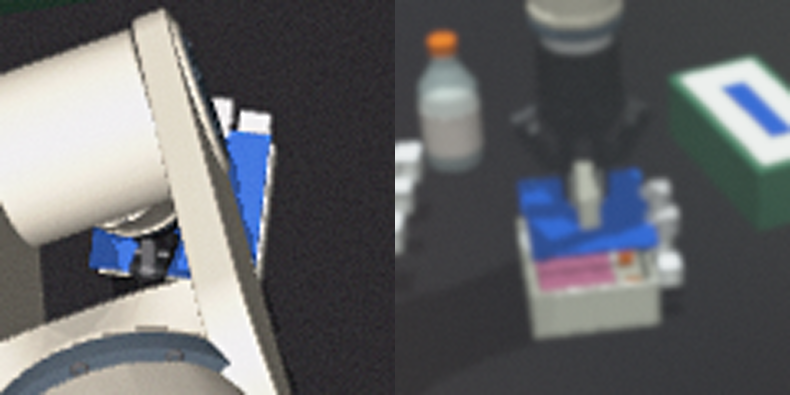

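The side view shows the lid held level about 40 mm above the case, with the plate's front corners at about (283,188) and (320,184). The top view is blocked by the arm. I check the offset with a blue-only fit on the unblocked pixels.

```bash
cat > bl.py <<'E'
from fit import *; from station import ctrl
def blue(img,r):
    c=img[r[1]:r[3],r[0]:r[2]].astype(float); return np.clip((c[:,:,0]-c[:,:,2]-25)/80,0,1)
def lidfit(img,i,r,z,p0,valid,yaw=None):
    t=blue(img,r); W=valid(*np.meshgrid(np.arange(r[0],r[2]),np.arange(r[1],r[3]))).astype(float)
    def f(p):
        p=[p[0],p[1],p[2] if yaw is None else yaw]
        m=render(p,LID[:1],z,i,r)*(1-render(p,LID[1:],z,i,r))
        return (W*(m-t)**2).sum()
    p0=np.array(p0)
    o=minimize(f,p0,method="Nelder-Mead",options=dict(initial_simplex=[p0]+[p0+np.array(e) for e in ([.005,0,0],[0,.005,0],[0,0,.04])],xatol=1e-5,fatol=1e-3))
    return o.x,o.fun
E
python3 - <<'E'
from bl import *
si=ctrl.camera_info("side");ti=ctrl.camera_info("top");S0=cv2.imread("pics/side0.png");S1=cv2.imread("pics/hS.png");T1=cv2.imread("pics/hT.png")
print("side ref lid0",lidfit(S0,si,(300,222,372,278),.010,[.519,-.098,-.12],lambda x,y:x>0))
for y in(None,-.1):print("side held",lidfit(S1,si,(268,150,325,200),.1058-.0172,[.491,.181,-.1],lambda x,y:((x<289)|(y>178)|(x>309))&(y>158),y))
T0=cv2.imread("pics/top0.png");print("top ref",lidfit(T0,ti,(342,152,415,230),.010,[.519,-.098,-.12],lambda x,y:x>0))
v=lambda x,y:(y-140)/.304<(80+((x-220)/.304-215)*1.0/0.3) 
for y in(None,-.1):print("top held",lidfit(T1,ti,(290,165,315,222),.1058-.0172,[.491,.181,-.1],lambda x,y:x>296+(y-180)*0.06,y))
E
```

```text
side ref lid0 (array([ 0.52054345, -0.09980483, -0.12626604]), np.float64(22.50898049324733))
side held (array([ 0.49391243,  0.17925162, -0.08260498]), np.float64(18.36102363572988))
side held (array([ 0.49368989,  0.17936198, -0.08446558]), np.float64(19.489394503729358))
top ref (array([ 0.51890544, -0.09785421, -0.12457819]), np.float64(23.746421192382833))
top held (array([ 0.49010737,  0.18044094, -0.10588195]), np.float64(4.290473746541921))
top held (array([ 0.48983464,  0.18036457, -0.05829611]), np.float64(4.375685692607426))
```

{"name": "send_rows", "arguments": {"delta_pos": [[0.001,-0.0025,0],[0,0,0.006],[0,0,0.01],[0,0,0.01],[0,0,0.01],[0,0,0.01],[0,0,0.006],[0,0,0.004],[0,0,0.004],[0,0,0],[0,0,0]], "twist": [[0,0,0],[0,0,0],[0,0,0],[0,0,0],[0,0,0],[0,0,0],[0,0,0],[0,0,0],[0,0,0],[0,0,0],[0,0,0]]}}

```text
time_s: 8.62
position: [0.4901, 0.183, 0.0755]
eef_rot: [2.33, 2.107, 0.0]
force: [0.2, -1.0, -2.1]
gripper_width: 0.197
finger_force: 58.7
```

{"name": "send_rows", "arguments": {"delta_pos": [[0,0,0.003],[0,0,0.003],[0,0,0.003],[0,0,0.002],[0,0,0]], "twist": [[0,0,0],[0,0,0],[0,0,0],[0,0,0],[0,0,0]]}}

```text
time_s: 9.03
position: [0.4899, 0.1829, 0.0698]
eef_rot: [-2.33, -2.107, 0.001]
force: [0.1, 0.2, -2.1]
gripper_width: 0.196
finger_force: 58.7
```

{"name": "send_rows", "arguments": {"delta_pos": [[0,0,0.002],[0,0,0.002],[0,0,0.0015],[0,0,0],[0,0,0]], "twist": [[0,0,0],[0,0,0],[0,0,0],[0,0,0],[0,0,0]]}}

```text
time_s: 9.45
position: [0.4901, 0.183, 0.0673]
eef_rot: [2.33, 2.107, 0.0]
force: [0.6, -0.1, -2.3]
gripper_width: 0.198
finger_force: 58.7
```

{"name": "send_rows", "arguments": {"delta_pos": [[0,0,0.001],[0,0,0.001],[0,0,0],[0,0,0]], "twist": [[0,0,0],[0,0,0],[0,0,0],[0,0,0]]}}

```text
time_s: 9.78
position: [0.4901, 0.183, 0.0673]
eef_rot: [2.33, 2.107, 0.0]
force: [-3.9, -1.3, 12.2]
gripper_width: 0.197
finger_force: 60.7
```

{"name": "send_rows", "arguments": {"delta_pos": [[0,0,-0.001],[0,0,0],[0,0,0],[0,0,0],[0,0,0]], "twist": [[0,0,0],[0,0,0],[0,0,0],[0,0,0],[0,0,0]], "claw": 0.4}}

```text
time_s: 10.2
position: [0.4901, 0.183, 0.0667]
eef_rot: [2.33, 2.107, 0.0]
force: [0.2, -0.3, -0.5]
gripper_width: 0.598
finger_force: 0.0
```

{"name": "send_rows", "arguments": {"delta_pos": [[0,0,-0.01],[0,0,-0.02],[0,0,-0.02],[0,0,-0.02],[0,0,-0.02],[0,0,-0.02],[0,0,-0.02],[0,0,-0.02],[0,0,-0.02],[0,0,-0.01],[0,0,0]], "twist": [[0,0,0],[0,0,0],[0,0,0],[0,0,0],[0,0,0],[0,0,0],[0,0,0],[0,0,0],[0,0,0],[0,0,0],[0,0,0]]}}

```text
time_s: 11.12
position: [0.4908, 0.1833, 0.1582]
eef_rot: [2.329, 2.107, 0.003]
force: [-0.6, -0.3, -0.7]
gripper_width: 0.605
finger_force: 0.0
```

Run:
```python
from plan import *
c,s=np.cos(-.118),np.sin(-.118)
plan(.469+.008*c+.001,-.3703+.008*s+.0005,.13,-.118-np.pi/2,12,24)
```

```text
t 11.1167 pos [0.4908 0.1833 0.1582] F [-0.6 -0.3 -0.7] w 0.605 ff 0.0
twist total [ 0.00025 -0.00074  0.50568] /row [ 0.     -0.0001  0.0421]
delta after turn total [0.1048 1.1034 0.0564] /row [0.0044 0.046  0.0024]
delta before turn total [-1.1051  0.085   0.0555]
```

{"name": "send_rows", "arguments": {"delta_pos": [[-0.055,0.004,0],[-0.055,0.004,0],[-0.055,0.004,0],[-0.055,0.004,0],[-0.055,0.004,0],[-0.055,0.004,0],[-0.055,0.004,0],[-0.055,0.004,0],[-0.055,0.004,0],[-0.055,0.004,0],[-0.055,0.004,0],[-0.055,0.004,0]], "twist": [[0,0,0],[0,0,0],[0,0,0],[0,0,0],[0,0,0],[0,0,0],[0,0,0],[0,0,0],[0,0,0],[0,0,0],[0,0,0],[0,0,0]]}}

```text
time_s: 12.12
position: [0.4804, -0.149, 0.1563]
eef_rot: [-2.329, -2.107, 0.001]
force: [0.8, -0.5, 0.4]
gripper_width: 0.601
finger_force: 0.0
```

{"name": "send_rows", "arguments": {"delta_pos": [[-0.055,0.004,0],[-0.055,0.004,0],[-0.055,0.004,0],[-0.055,0.004,0],[-0.055,0.004,0],[-0.055,0.004,0],[-0.055,0.004,0],[-0.055,0.004,0],[0,0,0],[0,0,0]], "twist": [[0,0,0],[0,0,0],[0,0,0],[0,0,0],[0,0,0],[0,0,0],[0,0,0],[0,0,0],[0,0,0.039],[0,0,0.039]]}}

```text
time_s: 12.95
position: [0.4743, -0.3697, 0.1559]
eef_rot: [-2.576, -1.797, 0.001]
force: [0.5, -0.4, 0.9]
gripper_width: 0.6
finger_force: 0.0
```

{"name": "send_rows", "arguments": {"delta_pos": [[0,0,0],[0,0,0],[0,0,0],[0,0,0],[0,0,0],[0,0,0],[0,0,0],[0,0,0],[0,0,0],[0,0,0],[0,0,0],[0,0,0]], "twist": [[0,0,0.039],[0,0,0.039],[0,0,0.039],[0,0,0.039],[0,0,0.039],[0,0,0.039],[0,0,0.039],[0,0,0.039],[0,0,0.039],[0,0,0.039],[0,0,0.0385],[0,0,0]]}}

```text
time_s: 13.95
position: [0.4745, -0.368, 0.1561]
eef_rot: [-3.135, 0.198, 0.002]
force: [-0.3, -0.5, 0.4]
gripper_width: 0.603
finger_force: 0.0
```

Run:
```python
from plan import *
c,s=np.cos(-.118),np.sin(-.118)
plan(.469+.008*c+.001,-.3703+.008*s+.0005,.005,-.118-np.pi/2,1,12)
from fit import *
T=ctrl.read_camera("top")[:,:,::-1];Sd=ctrl.read_camera("side")[:,:,::-1]
cv2.imwrite("pics/T2.png",T);cv2.imwrite("pics/S2.png",Sd)
ti,si=ctrl.camera_info("top"),ctrl.camera_info("side")
U=CASE+[b+[0,0,.05] for b in LID]
p,e=fit([.489,.181,-.1],U,0,[(T,ti,(240,155,315,240),45,170)]);print("union top",p,e)
L=[b+[0,0,.05] for b in LID]
import bl
print("lid top",bl.lidfit(T,ti,(240,155,315,240),.05,[.489,.181,-.1],lambda x,y:x>0))
print("lid side",bl.lidfit(Sd,si,(268,150,335,220),.05,[.489,.181,-.1],lambda x,y:x>0))
cv2.imwrite("pics/c2.png",np.hstack([cv2.resize(T[155:235,240:320],(395,395),interpolation=2),cv2.resize(Sd[140:220,260:340],(395,395),interpolation=2)]))
```

```text
t 13.95 pos [ 0.4745 -0.368   0.1561] F [-0.3 -0.5  0.4] w 0.603 ff 0.0
twist total [-0.0002   0.00032 -0.00262] /row [-0.0002  0.0003 -0.0026]
delta after turn total [0.0074 0.0047 0.3022] /row [0.0006 0.0004 0.0252]
delta before turn total [0.0078 0.0048 0.3022]
union top [ 0.48940513  0.18098691 -0.10213056] 14.537757796904742
lid top (array([ 0.48965293,  0.18110238, -0.10106337]), np.float64(32.72979670890953))
lid side (array([ 0.4910819 ,  0.17983954, -0.08930595]), np.float64(37.649148616167096))
```

View pics/c2.png

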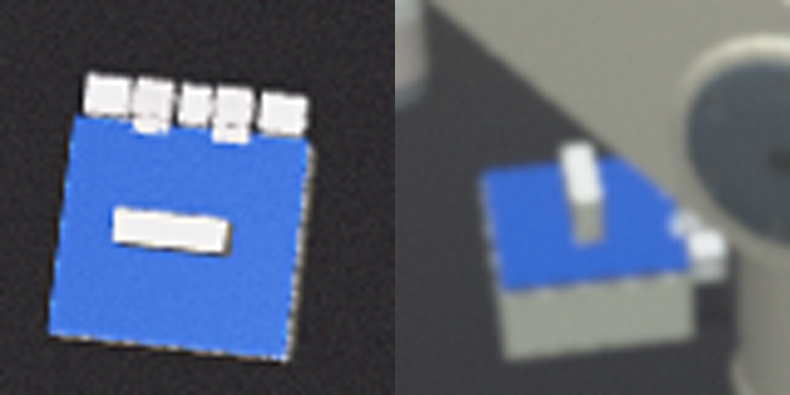

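The crop shows the lid seated flat with all five knuckles meshed in one line. Next I grip the pin.

{"name": "send_rows", "arguments": {"delta_pos": [[0.008,0.0045,0.02],[0,0,0.03],[0,0,0.03],[0,0,0.03],[0,0,0.03],[0,0,0.03],[0,0,0.03],[0,0,0.03],[0,0,0.03],[0,0,0.02],[0,0,0.016],[0,0,0]], "twist": [[0,0,-0.0025],[0,0,0],[0,0,0],[0,0,0],[0,0,0],[0,0,0],[0,0,0],[0,0,0],[0,0,0],[0,0,0],[0,0,0],[0,0,0]]}}

```text
time_s: 15.05
position: [0.4777, -0.3703, 0.0069]
eef_rot: [-3.135, 0.175, 0.003]
force: [-0.7, -0.3, -0.4]
gripper_width: 0.601
finger_force: 0.0
```

Run:
```python
from plan import *
c,s=np.cos(-.118),np.sin(-.118)
plan(.469+.008*c+.001,-.3703+.008*s+.0005,.006,-.118-np.pi/2,1,12)
```

```text
t 15.05 pos [ 0.4777 -0.3703  0.0069] F [-0.7 -0.3 -0.4] w 0.601 ff 0.0
twist total [-0.00044  0.00072  0.00209] /row [-0.0004  0.0007  0.0021]
delta after turn total [0.0005 0.0009 0.0017] /row [0.     0.0001 0.0001]
delta before turn total [0.0005 0.0009 0.0017]
```

{"name": "send_rows", "arguments": {"delta_pos": [[0,0.001,0.001],[0,0,0],[0,0,0],[0,0,0],[0,0,0],[0,0,0],[0,0,0],[0,0,0]], "twist": [[0,0,0],[0,0,0],[0,0,0],[0,0,0],[0,0,0],[0,0,0],[0,0,0],[0,0,0]], "claw": 1, "squeeze": 60}}

```text
time_s: 15.72
position: [0.4791, -0.372, 0.0092]
eef_rot: [3.136, -0.177, 0.002]
force: [-1.1, -0.4, 6.6]
gripper_width: 0.197
finger_force: 59.9
```

Run:
```python
from plan import *
plan(.4777,-.3703,.006,-.1,12,12)
```

```text
t 15.7167 pos [ 0.4791 -0.372   0.0092] F [-1.1 -0.4  6.6] w 0.197 ff 59.90788400173187
twist total [ 0.0006  -0.00013 -0.50403] /row [ 0.0001 -0.     -0.042 ]
delta after turn total [ 0.003  -0.0032  0.0065] /row [ 0.0003 -0.0003  0.0005]
delta before turn total [-0.0032 -0.003   0.0065]
```

{"name": "send_rows", "arguments": {"delta_pos": [[0,0,-0.01],[0,0,-0.02],[0,0,-0.03],[0,0,-0.03],[0,0,-0.03],[0,0,-0.03],[0,0,-0.03],[0,0,-0.02],[0,0,0],[0,0,0],[0,0,0],[0,0,0]], "twist": [[0,0,0],[0,0,0],[0,0,0],[0,0,0],[0,0,0],[0,0,0],[0,0,0],[0,0,0],[0,0,-0.02],[0,0,-0.03],[0,0,-0.03],[0,0,-0.03]]}}

```text
time_s: 16.72
position: [0.4783, -0.3713, 0.1087]
eef_rot: [-3.119, -0.372, 0.0]
force: [0.2, 0.3, -1.0]
gripper_width: 0.197
finger_force: 59.1
```

{"name": "send_rows", "arguments": {"delta_pos": [[0,0,0],[0,0,0],[0,0,0],[0,0,0],[0,0,0],[0,0,0],[0,0,0],[0,0,0],[0,0,0],[0,0,0],[0,0,0],[0,0,0]], "twist": [[0,0,-0.034],[0,0,-0.034],[0,0,-0.034],[0,0,-0.034],[0,0,-0.034],[0,0,-0.034],[0,0,-0.034],[0,0,-0.034],[0,0,-0.034],[0,0,-0.034],[0,0,-0.034],[0,0,-0.02]]}}

```text
time_s: 17.72
position: [0.4783, -0.3713, 0.1086]
eef_rot: [-2.323, -2.114, 0.0]
force: [-0.3, 0.1, -1.2]
gripper_width: 0.196
finger_force: 59.1
```

Run:
```python
from plan import *
plan(.539,-.061,.095,-.1005,1,20)
```

```text
t 17.7167 pos [ 0.4783 -0.3713  0.1086] F [-0.3  0.1 -1.2] w 0.196 ff 59.066542983055115
twist total [-0.00009 -0.00004  0.00198] /row [-0.0001 -0.      0.002 ]
delta after turn total [0.6296 0.0585 0.0271] /row [0.0315 0.0029 0.0014]
delta before turn total [0.6292 0.0624 0.0272]
```

{"name": "send_rows", "arguments": {"delta_pos": [[0.02,0.002,0],[0.04,0.004,0],[0.06,0.0055,0],[0.06,0.0055,0],[0.06,0.0055,0],[0.06,0.0055,0],[0.06,0.0055,0],[0.06,0.0055,0],[0.06,0.0055,0],[0.06,0.0055,0],[0.06,0.0055,0],[0.03,0.003,0]], "twist": [[0,0,0.002],[0,0,0],[0,0,0],[0,0,0],[0,0,0],[0,0,0],[0,0,0],[0,0,0],[0,0,0],[0,0,0],[0,0,0],[0,0,0]]}}

```text
time_s: 18.72
position: [0.541, -0.0579, 0.1086]
eef_rot: [-2.338, -2.097, -0.001]
force: [0.7, -0.3, -2.7]
gripper_width: 0.193
finger_force: 59.1
```

{"name": "send_rows", "arguments": {"delta_pos": [[0,0,0.01],[0,0,0.02],[0,0,0.025],[0,0,0.025],[0,0,0.02],[0,0,0.015],[0,0,0.01],[0,0,0.004],[0,0,0],[0,0,0]], "twist": [[0,0,0],[0,0,0],[0,0,0],[0,0,0],[0,0,0],[0,0,0],[0,0,0],[0,0,0],[0,0,0],[0,0,0]]}}

```text
time_s: 19.55
position: [0.5413, -0.0615, 0.044]
eef_rot: [2.337, 2.099, 0.0]
force: [-0.5, 0.5, 0.2]
gripper_width: 0.196
finger_force: 59.1
```

Run:
```python
from plan import *
plan(.539,-.061,.0442,-.1005,1,20)
from fit import *
T=ctrl.read_camera("top")[:,:,::-1];Sd=ctrl.read_camera("side")[:,:,::-1]
cv2.imwrite("pics/T3.png",T);cv2.imwrite("pics/S3.png",Sd)
for n,img in(("top",T),("side",Sd)):
    i=ctrl.camera_info(n); img=img.copy()
    # predicted robot-frame pin axis, and hinge line
    for a,b,col in(((.5627-.0998*.09,.1757-.995*.09,.05),(.5627+.0998*.07,.1757+.995*.07,.05),(0,0,255)),):
        q=proj(np.array([a,b]),i);print(n,"line px",q.round(1).tolist())
a=T[150:230,270:370];b=Sd[160:240,270:370]
cv2.imwrite("pics/c3.png",np.hstack([cv2.resize(a,(400,320),interpolation=2),cv2.resize(b,(400,320),interpolation=2)]))
```

```text
t 19.55 pos [ 0.5413 -0.0615  0.044 ] F [-0.5  0.5  0.2] w 0.196 ff 59.068264961242676
twist total [ 0.00013  0.00001 -0.00202] /row [ 0.0001  0.     -0.002 ]
delta after turn total [ 0.0006 -0.0046 -0.0004] /row [ 0.     -0.0002 -0.    ]
delta before turn total [ 0.0006 -0.0046 -0.0004]
top line px [[311.2, 179.1], [252.8, 172.9]]
side line px [[324.6, 198.1], [316.1, 169.6]]
```

View pics/c3.png

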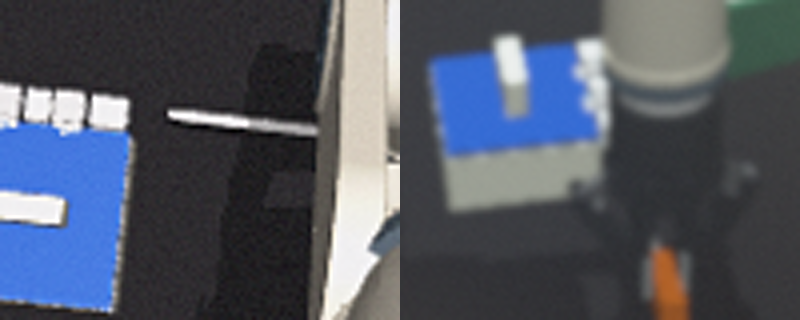

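The tip is at about (312,178) in the top view, just in front of the end knuckle. I correct the small offsets and then measure the rod line against the hinge line in the same camera.

{"name": "send_rows", "arguments": {"delta_pos": [[0.0005,-0.0045,0],[0,0,0],[0,0,0],[0,0,0]], "twist": [[0,0,-0.002],[0,0,0],[0,0,0],[0,0,0]]}}

```text
time_s: 19.98
position: [0.5388, -0.0608, 0.044]
eef_rot: [2.33, 2.107, 0.0]
force: [-0.2, -0.3, -1.1]
gripper_width: 0.197
finger_force: 59.1
```

Run:
```python
from plan import *
plan(.539,-.061,.0442,-.1005,1,20)
from fit import *
i=ctrl.camera_info("top"); P=[]
T=np.mean([ctrl.read_camera("top")[:,:,::-1].astype(float) for _ in range(3)],0)
for u in range(316,346):
    v=T[168:194,u].max(1); b=np.median(v); w=np.clip(v-b-20,0,None)
    P.append(unproj(u,168+(w*np.arange(26)).sum()/w.sum(),.05,i))
P=np.array(P); k=np.polyfit(P[:,1],P[:,0],1); print("rod slope",k[0], "resid",np.abs(np.polyval(k,P[:,1])-P[:,0]).max())
row=T[175:184].max(2).max(0); print("tip cols",row[304:318].astype(int))
c,s=np.cos(-.101),np.sin(-.101)
for cx,cy in((.4891,.1807),(.4894,.181),(.48965,.1811)):
    h=np.array([cx+.073*c,cy+.073*s])
    for d in(-.09,-.06,0,.06):
        q=h+d*np.array([-s,c]); print(d,"rod x - hinge x (mm)",round(1e3*(np.polyval(k,q[1])-q[0]),2),end="; ")
    print()
```

```text
t 19.9833 pos [ 0.5388 -0.0608  0.044 ] F [-0.2 -0.3 -1.1] w 0.197 ff 59.06763553619385
twist total [0.00009 0.      0.0001 ] /row [0.0001 0.     0.0001]
delta after turn total [-0.0004  0.0003 -0.0005] /row [-0.  0. -0.]
delta before turn total [-0.0004  0.0003 -0.0005]
rod slope 0.1023700210108243 resid 0.00040064374423887106
tip cols [ 49  49  49  49  48  49  48  78 203 223 239 244 246 249]
-0.09 rod x - hinge x (mm) 0.48; -0.06 rod x - hinge x (mm) 0.51; 0 rod x - hinge x (mm) 0.57; 0.06 rod x - hinge x (mm) 0.63; 
-0.09 rod x - hinge x (mm) 0.21; -0.06 rod x - hinge x (mm) 0.24; 0 rod x - hinge x (mm) 0.3; 0.06 rod x - hinge x (mm) 0.36; 
-0.09 rod x - hinge x (mm) -0.03; -0.06 rod x - hinge x (mm) 0.0; 0 rod x - hinge x (mm) 0.06; 0.06 rod x - hinge x (mm) 0.12;
```

{"name": "send_rows", "arguments": {"delta_pos": [[0.01,0,0],[0.01,0,0],[0.01,0,0],[0.01,0,0],[0.01,0,0],[0.01,0,0],[0.01,0,0],[0.01,0,0],[0.01,0,0],[0.01,0,0],[0,0,0],[0,0,0]], "twist": [[0,0,0],[0,0,0],[0,0,0],[0,0,0],[0,0,0],[0,0,0],[0,0,0],[0,0,0],[0,0,0],[0,0,0],[0,0,0],[0,0,0]]}}

```text
time_s: 21.13
position: [0.5438, -0.0108, 0.0438]
eef_rot: [2.329, 2.108, -0.0]
force: [0.5, -0.5, -1.5]
gripper_width: 0.194
finger_force: 59.1
```

```bash
cat > t.py <<'E'
from plan import *
# progress and lateral errors along the hinge line (robot frame)
s=ctrl.state();d=s["position"]-np.array([.5627,.1757,.0442]);c,n=np.cos(-.1005),np.sin(-.1005)
print("along mm",1e3*(d[0]*-n+d[1]*c),"lateral",1e3*(d[0]*c+d[1]*n),"z",1e3*d[2],"F",s["force"].round(1),"T",s["torque"].round(2))
A=R.from_rotvec(s["eef_rot"]).as_matrix();print("phi",np.arctan2(A[1,1],A[0,1]),"x tilt",A[2,0],"y tilt",A[2,1])
E
python3 t.py
```

```text
along mm -187.47584408822016 lateral -0.06275436750375132 z -0.4198142909404845 F [ 0.5 -0.5 -1.5] T [0.01 0.   0.01]
phi -0.09958871470277232 x tilt -7.014903218355862e-05 y tilt 2.3227095486379362e-05
```

Tip is about 20 mm into the first knuckle with no contact force. I continue.

{"name": "send_rows", "arguments": {"delta_pos": [[0.01,0,-0.0008],[0.01,0,0],[0.01,0,0],[0.01,0,0],[0.01,0,0],[0.01,0,0],[0.01,0,0],[0.01,0,0],[0.01,0,0],[0.01,0,0],[0,0,0],[0,0,0]], "twist": [[0,0,0],[0,0,0],[0,0,0],[0,0,0],[0,0,0],[0,0,0],[0,0,0],[0,0,0],[0,0,0],[0,0,0],[0,0,0],[0,0,0]]}}

```text
time_s: 22.13
position: [0.5488, 0.0389, 0.0442]
eef_rot: [2.329, 2.108, -0.0]
force: [0.0, -0.4, -1.1]
gripper_width: 0.196
finger_force: 59.1
```

```bash
python3 t.py
```

```text
along mm -137.48400313099702 lateral -0.08619766319089943 z -0.010813167828908898 F [ 0.  -0.4 -1.1] T [-0.06 -0.    0.01]
phi -0.09963900192609407 x tilt -6.41777479845198e-05 y tilt 2.6724549152346105e-05
```

{"name": "send_rows", "arguments": {"delta_pos": [[0.01,0,0],[0.01,0,0],[0.01,0,0],[0.01,0,0],[0.01,0,0],[0.01,0,0],[0.01,0,0],[0.01,0,0],[0.01,0,0],[0.01,0,0],[0.005,0,0],[0,0,0]], "twist": [[0,0,0],[0,0,0],[0,0,0],[0,0,0],[0,0,0],[0,0,0],[0,0,0],[0,0,0],[0,0,0],[0,0,0],[0,0,0],[0,0,0]]}}

```text
time_s: 23.13
position: [0.5541, 0.0915, 0.0442]
eef_rot: [2.329, 2.108, 0.0]
force: [0.3, -0.1, -1.3]
gripper_width: 0.198
finger_force: 59.1
```

{"name": "send_rows", "arguments": {"delta_pos": [[0.003,0,0],[0.003,0,0],[0.002,0,0],[0,0,0],[0,0,0]], "twist": [[0,0,0],[0,0,0],[0,0,0],[0,0,0],[0,0,0]]}}

```text
time_s: 23.55
position: [0.5544, 0.0948, 0.0442]
eef_rot: [2.33, 2.107, -0.0]
force: [-0.0, -1.0, -1.5]
gripper_width: 0.195
finger_force: 59.1
```

```bash
python3 t.py
```

```text
along mm -81.3287231983953 lateral -0.10065266116064675 z -0.02312226328625433 F [-0.  -1.  -1.5] T [-0.02  0.    0.02]
phi -0.10027170051630026 x tilt -5.0601643839564384e-05 y tilt -3.541657152539396e-05
```

{"name": "send_rows", "arguments": {"delta_pos": [[0.002,0,0],[0.002,0,0],[0.001,0,0],[0,0,0],[0,0,0]], "twist": [[0,0,0],[0,0,0],[0,0,0],[0,0,0],[0,0,0]]}}

```text
time_s: 23.97
position: [0.5545, 0.0959, 0.0442]
eef_rot: [2.328, 2.107, -0.003]
force: [-0.4, -9.5, 1.0]
gripper_width: 0.197
finger_force: 59.3
```

Run:
```python
from fit import *; from station import ctrl
T=ctrl.read_camera("top")[:,:,::-1];Sd=ctrl.read_camera("side")[:,:,::-1]
a=T[150:230,235:335];b=Sd[140:220,260:360]
cv2.imwrite("pics/c4.png",np.hstack([cv2.resize(a,(400,320),interpolation=2),cv2.resize(b,(400,320),interpolation=2)]))
```

```text
(no output)
```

View pics/c4.png

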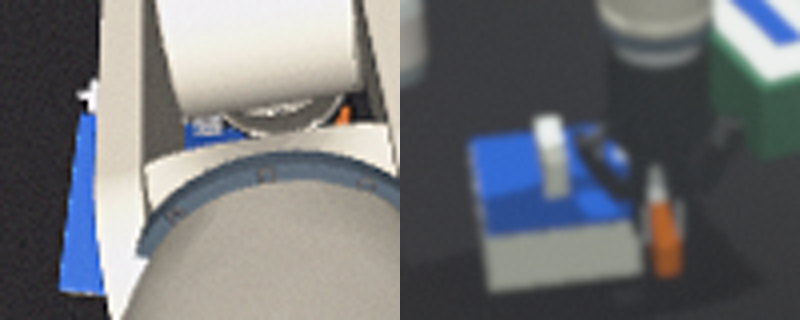

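{"name": "send_rows", "arguments": {"delta_pos": [[-0.0025,0,0],[0,0,0],[0,0,0],[0,0,0],[0,0,0],[0,0,0]], "twist": [[0,0,0],[0,0,0],[0,0,0],[0,0,0],[0,0,0],[0,0,0]], "claw": 0.5}}

```text
time_s: 24.57
position: [0.5546, 0.0963, 0.0442]
eef_rot: [-2.33, -2.108, -0.0]
force: [0.2, -0.4, -0.7]
gripper_width: 0.5
finger_force: 0.0
```

{"name": "send_rows", "arguments": {"delta_pos": [[0,0,-0.01],[0,0,-0.02],[0,0,-0.03],[0,0,-0.04],[0,0,-0.04],[0,0,-0.04],[0,0,-0.04],[-0.06,0,0],[-0.06,0,0],[-0.06,0,0],[-0.06,0,0],[-0.06,0,0]], "twist": [[0,0,0],[0,0,0],[0,0,0],[0,0,0],[0,0,0],[0,0,0],[0,0,0],[0,0,0],[0,0,0],[0,0,0],[0,0,0],[0,0,0]]}}

```text
time_s: 25.57
position: [0.5395, -0.0544, 0.1554]
eef_rot: [2.329, 2.107, 0.001]
force: [0.5, -0.5, -0.3]
gripper_width: 0.5
finger_force: 0.0
```

{"name": "send_rows", "arguments": {"delta_pos": [[-0.06,0,0],[-0.06,0,0],[-0.06,0,0],[-0.06,0,0],[-0.06,0,0],[-0.06,0,0],[0,0,0],[0,0,0]], "twist": [[0,0,0],[0,0,0],[0,0,0],[0,0,0],[0,0,0],[0,0,0],[0,0,0],[0,0,0]]}}

```text
time_s: 26.23
position: [0.5214, -0.2335, 0.155]
eef_rot: [2.332, 2.104, 0.001]
force: [-0.9, 0.1, -0.7]
gripper_width: 0.502
finger_force: 0.0
```

Run:
```python
from fit import *; from station import ctrl
T=ctrl.read_camera("top")[:,:,::-1];Sd=ctrl.read_camera("side")[:,:,::-1]
ti=ctrl.camera_info("top"); c,s=np.cos(-.101),np.sin(-.101); h=np.array([.4893+.073*c,.1808+.073*s])
# fit the pin handle+tip along the hinge line: compare pixel edges of orange handle
b,g,r=[T[...,k].astype(float) for k in range(3)]
m=(r>150)&(r-b>100)&(g<170); m[:150]=0;m[215:]=0;m[:,:290]=0;m[:,350:]=0
v,u=np.nonzero(m); print("orange cols",u.min(),u.max(),"rows",v.min(),v.max())
for x in(u.min()-.5,u.max()+.5):
    q=unproj(x,v.mean(),.065,ti)[:2]-h; print("handle end along mm",1e3*(q[0]*-s+q[1]*c),"lat",1e3*(q[0]*c+q[1]*s))
for d in(.06,.07):print(d,proj(np.array([[h[0]-s*d,h[1]+c*d,.05]]),ti).round(1))
print(T[168:180,248:262].max(2))
a=T[150:230,235:335];b=Sd[140:220,260:360]
cv2.imwrite("pics/c5.png",np.hstack([cv2.resize(a,(400,320),interpolation=2),cv2.resize(b,(400,320),interpolation=2)]))
```

```text
orange cols 302 322 rows 176 184
handle end along mm -63.132371417907784 lat -7.805597414392807
handle end along mm -118.85813560768602 lat -1.8102561213124824
0.06 [[257.2 173.6]]
0.07 [[253.6 173.2]]
[[ 50  42  49  49  48  46  51  48  45  38  44  43  44  42]
 [ 50  41  47  50  46  49  48  44  44  53  97  81  54  55]
 [ 49  46  47  45  50  50  43  42  44 101 216 195 154 146]
 [ 49  50  47  46  46  45  37  48  38 148 246 249 250 251]
 [ 49  52  46  45  45  42  93 129 128 189 242 244 243 242]
 [ 41  45  46  48  46  39 187 246 247 246 244 242 242 241]
 [ 46  45  49  50  46  46  35  85 179 239 243 242 241 240]
 [ 44  43  45  49  50  42  41  38  11 244 245 241 242 241]
 [ 47  52  43  48  47  51  48  40  33 242 246 241 244 243]
 [ 49  44  48  50  47  47  46  61  47 201 216 216 237 241]
 [ 46  44  50  46  44  47  44 143 114 136 171 184 163 141]
 [ 46  48  48  47  49  44  54 224 232 230 226 228 230 233]]
```

View pics/c5.png

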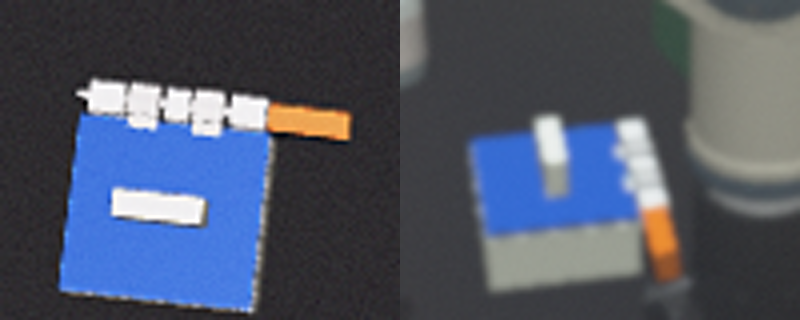

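The crop shows the lid flat, the handle against the end knuckle (at most about 3 mm gap) and the tip out of the far knuckle at (254,173), about 67–69 mm from the middle. The gripper is clear, so I hand in.

```bash
python3 -c "
from station import ctrl
print(ctrl.close_job())"
```

```text
the job is handed in; nothing more can be done
None
```

I handed in the job at about 26 s: the lid lies flat on the smallest case with its knuckles meshed, and the pin runs through all five. The last picture puts the handle within about 3 mm of the end knuckle and the tip about 67–69 mm past the middle; the arm was clear of both, the bystanders were not approached, and no verdict came back.

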